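Lay a hollow-section specimen on the magnetic plate and switch the hold on

TASK

Get the standing piece of square steel tube ready for a hardness test on its welded side: slide its foot up against the front of the magnetic plate, tip it over the nosing so that it lies on the plate with the weld line uppermost, and push it fully home, square against the rail at the back. Then turn the selector on the plate's control box from release (pointing left) to off (pointing straight to the back), leave it there for a good second so that the field dies away, and only then turn it fully on to hold (pointing right). Leave the loose things around the plate where they are.

Things in the scene. Friction and masses are not known exactly. Their poses are not given: they have to be found in the camera images.
- chuck: Fixed magnetic plate, bare steel with thin brass lines. Origin on the worktop; x to the back (away from the robot), y left, z up. Flat top at z = 28 mm, x -80 to +85, y -100 to +100. In front a 45 degree nosing falls from (x -80, z 28) to (x -102, z 6), ending in an upright 6 mm lip: the stop for the tube's foot. Grey control box on its right: 118 (x) x 98 (y), 62 high, centre x -30, y -162.
- chuck_lip (a point): Middle of the foot of the front lip, on the worktop: x = -102, y = 0, z = 0 mm in the plate's frame; axes as the plate.
- chuck_rail (a point): Middle of the front face of the back rail, at the height of the flat top: x +85, y 0, z 28 mm in the plate's frame; axes as the plate. The rail is 12 mm thick, as wide as the plate, its top 22 mm above the flat top.
- tube_center (a point): Centre (half-way up, on the axis) of a square steel tube, 80 x 80 mm outside, wall 3, 150 long, ends open, 0.7 to 1 kg, too wide to grasp across. z runs along it, up at the start. It stands upright 15 to 50 mm before the lip, turned up to 7 degrees against the plate. Its -x side faces the robot and bears the weld (dark 13 mm band, bright line); tipped over the nosing, that side ends up, x down.
- selector_grip (a point): Grip point of the selector: on its vertical turning axis, on top of the control box, centre of the upright grip bar, 50 mm long, 13 wide, reaching from 13 mm below to 11 mm above this point; under it a disc, 42 mm across. The point turns along: its x axis runs along the bar to the end with the white pointer line.
- selector (a joint): Angle of the selector in rad, growing clockwise seen from above: -0.70 release, pointer to the left; 0 off, pointer straight to the back (+x of the plate); +0.70 hold, pointer to the right; end stops at +-0.70. No clicks: friction of 0.1 N m, it stays where it is left.
- specimen_a4: Bystander: round steel specimen, 42 mm across, 16 mm high, standing left of the tube; origin at the centre of its underside.
- specimen_b2: Bystander: flat square specimen, 40 x 40 x 12 mm, lying right of the tube, in front of the control box; origin at the centre of its underside.
- cleaning_brush: Bystander: flat brush, 166 mm long, lying left of the plate; origin at the centre of its underside.
- cotton_tin: Bystander: round tin, 67 mm across, 40 mm high, left in front of the plate; origin at the centre of its underside.
- marker_white: Bystander: marker pen, 136 mm long, lying left in front; origin at the centre of its underside.
- tube: The same tube; origin at the centre of its foot. Pushed below 50 mm it slides (friction about 0.6), pushed high it tips. Leaning 45 degrees on the nosing it is about at balance; from 50 degrees it falls onto the plate by itself, its near end overhanging the flat top by some 35 mm, its upper side then 108 mm above the worktop.

How it is judged (in metres and radians):
On the way, in this order (a step that is already met when the one before it is completed fails the run):
1. the tube is being tipped: it leans over the nosing with its foot still down at the lip (angle between tube_center's own z axis and vertical between 0.35 and 0.9 rad and x of tube in the frame of chuck between -0.165 and -0.085 m and z of tube in the frame of chuck below 0.055 m), for 0.05 s.
2. the tube lies on the plate, weld line uppermost (angle between tube_center's own x axis and vertical above 2.95 rad and z of tube_center in the frame of chuck between 0.063 and 0.073 m and x of tube_center in the frame of chuck above -0.08 m), for 0.2 s.
3. the tube is home: square against the back rail (all of step 2 and x of tube_center in the frame of chuck between 0.005 and 0.02 m and y of tube_center in the frame of chuck between -0.058 and 0.058 m and angle between the z axis of tube_center and the x axis of chuck, either way round below 0.06 rad), for 0.2 s.
4. selector left at off for a second (at least 0.8 s within 9 degrees of off), the tube home (all of step 3 and value of joint selector between -0.16 and 0.16 rad), for 0.8 s.
5. selector turned on to hold (value of joint selector above 0.6 rad), for 0.2 s.
At the end, for the whole second after the job is handed in: The tube lies flat on the plate, weld side up, its end within 5 mm of the back rail, square to it within 3.4 degrees, fully on the plate across its width, at rest; the selector is within 0.1 rad of hold (all of step 3 and value of joint selector above 0.6 rad and velocity of joint selector below 0.05 rad/s and linear speed of tube below 0.01 m/s); the robot touches nothing.
It fails at once if the selector is past off towards hold while the tube does not lie home against the rail (value of joint selector above 0.25 rad and not (angle between tube_center's own x axis and vertical above 2.95 rad and z of tube_center in the frame of chuck between 0.063 and 0.073 m and x of tube_center in the frame of chuck between -0.08 and 0.02 m and x of tube_center in the frame of chuck above 0.005 m and y of tube_center in the frame of chuck between -0.058 and 0.058 m and angle between the z axis of tube_center and the x axis of chuck, either way round below 0.06 rad)).
It fails at once if one of the loose things around the plate is shifted by more than 30 mm (distance of any of specimen_a4, specimen_b2, cleaning_brush, cotton_tin, marker_white from where it was at the start of the episode above 0.03 m).
It also fails if it takes over 67 s, if anything falls off the work surface, if the arm or the gripper's body presses on something with over 40 N, if the wrist force passes 120 N, or if a joint passes its speed limit or range.

ROBOT

A 7-joint arm with a two-finger parallel gripper is mounted at the origin on a cart in front of the work surface, level with it; the furniture and walls round the work are solid. World frame = base frame: x ahead of the robot, y to its left, z up, the work surface at z = 0. Lengths are in mm, angles in degrees, forces in N, time in s.
With the tool pointing down it reaches from about 400 to 900 mm from the base axis. Payload 5.5 kg.
Tool frame: the origin (TCP) lies at the very end of the fingers, on their centre line; the grasp point (between the pads) lies bot.grip_depth behind it (bot.grip_depth is the distance from the TCP to the grasp point, in mm); z points along the fingers, y is the line along which they close (so a half turn about z gives the same grasp; the last joint's range is limited). The gripper opens to 92 mm and grips with 3 to 60 N. Pads are 19 mm wide; open, the fingers measure 130 mm over their backs; the gripper's body (75 mm by 190 mm) begins 47 mm behind the grasp point.
Start: joints at [15.08, 28.699, -24.465, 88.831, 12.651, 65.22, -12.049], TCP at [650, 0.037, 226.729] pointing down, gripper open.
Joint ranges: [-164.97, 164.97], [-17.58, 116.51], [-87.97, 89.64], [11.32, 138.91], [-80.73, 260.73], [10.89, 115.49], [-147.41, 147.41]. Speed limits (degrees/s): [147.25, 147.25, 180, 180, 180, 180, 180].

INTERFACE

Orientations are given as a 3x3 rotation matrix whose columns are the frame's x, y, z axes.
In Python, from workcell import bot gives the robot as it stands.
- The arm moves only by the shell command python3 -m inch 'ROWS' [FORCE]. ROWS is JSON, a list of rows, each a list of 7 numbers: the finger opening in mm, from 0 to 91.8, then the shift along the tool's x, y, z each as a share of 0.02 m, from -1 to 1, then the turn, a rotation vector about the tool's x, y, z each as a share of 5 degrees, from -1 to 1. A call has 1 to 20 rows; each row shifts and turns the commanded pose from where the row before left it, along the tool's axes as they then stand; what a row does not reach is not made up. A row lasts 1/12 s, in which the tool goes at most 41.7 mm and 7.16 degrees, less where a joint would pass 70% of its speed; a pose out of reach is approached as far as the arm can. A call with a number of a shift or a turn outside -1 to 1 is refused whole. A call with a gripper value outside its range is refused whole. The fingers move at their own pace and stop on an object; FORCE is the grip in N (left out, the last holds). Time passes only in rows, so rows that do not move let the fingers close. It gives the time, the measured TCP pose, the force, the opening and the grip force at its end, in the units of the state.
- bot.read_state(): the state, without advancing time (a new reading comes with each control period).
- bot.read_camera(name): name is "scene" or "side" or "wrist"; returns the picture (400x640x3 uint8, blue, green, red); there is no depth.
- bot.camera_info(name): a dict with "fx", "fy", "cx", "cy" (pixels), "xyz" and "rotation" of the camera in the world; the wrist camera has in their place "hand_eye" (4x4, takes a point from camera to tool coordinates, whose origin is the TCP and whose axes are the flange's). Camera axes: x right, y down, z forward; pixel columns grow to the right and rows downward; lengths in mm; the calibration is good to about 2 mm. A picture is of the moment at which its call begins: read the wrist's pose just before it. camera_info takes no time and is no camera call.
- bot.sign_off(): hands the job in; it is judged then, once.
Trained networks look in the newest picture that a camera, given by its name, has taken for a name from the list of things; names that differ only in an ending like _2 or _b are one class to them, and where a whole thing is asked for, a point or a joint stands for the part that bears it (a point fixed in the world has none). Each returns a list of dicts, best first, with "conf" (0 to 1); they miss things now and then, are a little off and sometimes report something else, mostly with a low value. They report only what shows in the picture. A call takes as long as a camera call.
- bot.trace(camera, target): "mask" (400x640 bool, what is visible of it).
- bot.pinpoint(camera, target): "position" ([x, y, z] in mm, in world coordinates, good to about 4 mm: a listed point, or the origin of a listed thing).
The state is a dict: "time_s": time; "joint_positions": joint angles; "dq": joint speeds; "joint_torque": joint torques, N m; "tool_pos": TCP position; "tool_rot": TCP orientation; "contact_force": force on the tool from outside, world axes, zero at the start; "wrist_torque": the same for the moment, N m; "finger_gap": finger opening in mm; "gripper_force": force on a finger pad.
Only numpy, scipy, OpenCV 4.12 (cv2) and the standard library are available. Lean on these libraries where they do the work, as an engineer would, in place of code of your own. Each camera call takes 0.05 s, during which the arm holds its last target. There are 200 camera calls.

## Working session

There is one attempt and no reset: what is moved stays moved. The work goes in short steps, Python scripts to look and compute and a shell command to move; the robot and the scene stay as the last step left them, time stands still between calls to the robot, and variables do not carry over. Pictures are saved under pics/ and viewed, at most 10 in all, crops included, and the job is handed in when it is done.

```bash
ls; mkdir -p pics; cat > h.py <<'E'
from workcell import bot
import numpy as np, cv2
def snap(c,f):
    im=bot.read_camera(c); cv2.imwrite('pics/'+f,im); return im
def pp(c,t):
    r=bot.pinpoint(c,t)
    return [(round(d['conf'],2),np.round(d['position'],1).tolist()) for d in r[:2]]
E
python3 - <<'E'
from h import *
s=bot.read_state();print(s['time_s'],np.round(s['tool_rot'],3).tolist(),bot.grip_depth)
for c in('scene','side'):
    snap(c,c+'0.png')
    i=bot.camera_info(c);print(c,np.round(i['xyz']),)
    for t in('chuck','chuck_lip','chuck_rail','tube_center','tube','selector_grip','specimen_a4','specimen_b2','cotton_tin','marker_white','cleaning_brush'):print(t,pp(c,t))
print(bot.read_state()['time_s'])
E
```

```text
pics
0.0 [[-0.0, 1.0, -0.002], [1.0, 0.0, 0.0], [0.0, -0.002, -1.0]] 18.8
scene [  23. -793.  585.]
chuck [(0.56, [671.6, 41.7, 0.8])]
chuck_lip [(0.94, [568.5, 28.5, 1.7])]
chuck_rail [(0.76, [751.7, 59.8, 29.0])]
tube_center [(0.79, [513.0, 36.0, 75.1])]
tube [(0.62, [507.4, 33.0, 1.9]), (0.51, [476.1, 159.9, -2.2])]
selector_grip [(0.9, [675.3, -121.9, 86.9])]
specimen_a4 [(0.47, [477.1, 156.0, -2.6])]
specimen_b2 [(0.81, [529.2, -100.2, -1.3])]
cotton_tin [(0.75, [514.9, 241.7, 3.1])]
marker_white [(0.66, [376.2, 210.6, -4.4]), (0.25, [478.7, 157.4, -0.4])]
cleaning_brush []
side [ 64. 460. 687.]
chuck [(0.63, [669.4, 45.8, 4.1])]
chuck_lip [(0.77, [568.7, 22.5, 0.8])]
chuck_rail [(0.97, [753.7, 60.6, 29.9])]
tube_center [(0.7, [508.5, 34.7, 75.9])]
tube [(0.24, [675.1, 236.0, 1.4])]
selector_grip [(0.65, [670.7, -119.4, 88.6])]
specimen_a4 [(0.74, [479.8, 162.0, -0.1])]
specimen_b2 [(0.66, [525.8, -102.3, 1.6])]
cotton_tin [(0.94, [511.0, 240.7, -1.6]), (0.2, [667.0, 48.3, 3.7])]
marker_white [(0.85, [377.5, 218.0, -2.3])]
cleaning_brush [(0.61, [674.8, 235.0, -0.7]), (0.45, [479.6, 159.7, 1.4])]
1.2
```

View pics/scene0.png

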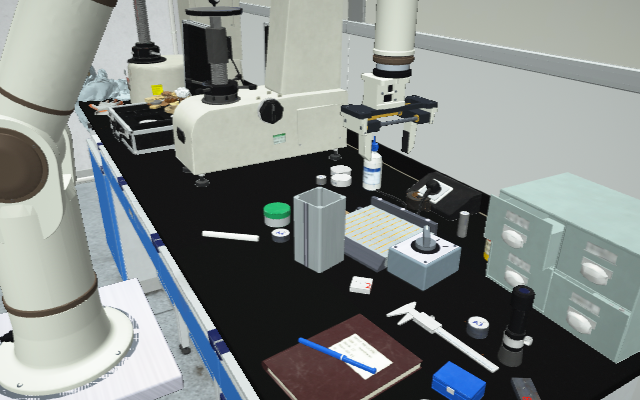

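View pics/side0.png

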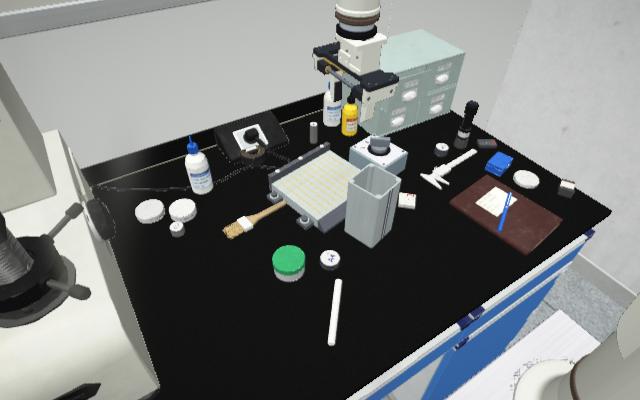

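The tube stands at about (320,230) in the scene picture, with the weld facing the robot. The selector is at (425,240) and its bar is turned to the left. The network positions agree with the given geometry. Next I fit the tube's yaw from its masks.

```bash
cat >> h.py <<'E'
from scipy.optimize import minimize
def proj(c,P):
    i=bot.camera_info(c); R=np.array(i['rotation']);q=(np.asarray(P,float)-i['xyz'])@R
    return np.c_[i['fx']*q[:,0]/q[:,2]+i['cx'],i['fy']*q[:,1]/q[:,2]+i['cy']]
C0=np.array([669.,44.4,0]);YAW=np.radians(10.7)
def Rz(a): c,s=np.cos(a),np.sin(a); return np.array([[c,-s,0],[s,c,0],[0,0,1]])
def tochuck(p): return (np.asarray(p)-C0)@Rz(YAW)
def fit(masks,x0,dims=(80,80,150),z0=0):
    B=np.array([[a*dims[0]/2,b*dims[1]/2,z0+c*dims[2]] for a in(-1,1) for b in(-1,1) for c in(0,1)])
    def cost(v):
        t=0
        for c,m in masks.items():
            h=cv2.convexHull((proj(c,B@Rz(np.radians(v[2])).T+[v[0],v[1],0])*16).astype(np.int32))
            im=np.zeros((400,640),np.uint8);cv2.fillPoly(im,[h],255,cv2.LINE_AA,4)
            a=im/255.; t+=1-np.minimum(a,m).sum()/np.maximum(a,m).sum()
        return t
    return min((minimize(cost,[x0[0],x0[1],y],method='Nelder-Mead',options=dict(initial_simplex=[[x0[0],x0[1],y],[x0[0]+6,x0[1],y],[x0[0],x0[1]+6,y],[x0[0],x0[1],y+5]])) for y in np.array(x0[2])+[-5,0,5]),key=lambda r:r.fun)
E
python3 - <<'E'
from h import *
i=bot.camera_info('wrist');print(np.round(i['hand_eye'],2).tolist())
ms={}
for c in('scene','side'):
    bot.read_camera(c); r=bot.trace(c,'tube'); print([(d['conf'],d['mask'].sum(),np.argwhere(d['mask']).mean(0)) for d in r])
    if r: ms[c]=max(r,key=lambda d:d['mask'].sum())['mask'].astype(float)
r=fit(ms,[510.7,35.4,10.7]);print(r.x,r.fun,tochuck([r.x[0],r.x[1],0]))
for c in ms: q=fit({c:ms[c]},[510.7,35.4,10.7]);print(c,q.x,q.fun)
E
```

```text
[[-0.0, -0.96, -0.28, 76.38], [1.0, -0.0, -0.0, 1.03], [0.0, -0.28, 0.96, -158.99], [0.0, 0.0, 0.0, 1.0]]
[(0.63, np.int64(3857), array([228.20352606, 319.19678507]))]
[(0.89, np.int64(3456), array([203.9375    , 370.90277778]))]
[512.06466923  31.67407391  23.07475598] 0.12860288106031004 [-156.56944387   16.63299388    0.        ]
scene [508.90849101  28.33369265  34.72952718] 0.06041810380104995
side [512.82233509  30.55552041  21.93202417] 0.04839288744990011
```

```bash
python3 -m inch '[[50,-1,0,-0.3,0,0,1],[50,0,-1,-0.3,0,0,1],[50,0,-1,-0.3,0,0,1],[50,0,-1,0,0,0,1],[50,0,-1,0,0,0,1],[50,0,-1,0,0,0,1],[50,0,-1,0,0,0,1],[50,0,-1,0,0,0,1],[50,0,-1,0,0,0,1],[50,0,-1,0,0,0,1],[50,-1,0,0,0,0,1],[50,-1,0,0,0,0,1],[50,-1,0,0,0,0,1],[50,0,0,0,0,0,1],[50,0,0,0,0,0,1],[50,0,0,0,0,0,0.85]]'; python3 -c "
from h import *
s=bot.read_state();print(np.round(s['tool_rot'],3).tolist(),s['joint_positions'])"
```

```text
time_s: 2.73
tool_pos: [441.8, 19.7, 245.1]
tool_rot: [[0.983, 0.182, 0.001], [0.182, -0.983, -0.0], [0.001, 0.0, -1.0]]
contact_force: [0.2, -0.9, 0.1]
finger_gap: 50.1
gripper_force: 0.0
[[0.983, 0.182, 0.001], [0.182, -0.983, -0.0], [0.001, 0.0, -1.0]] [  9.90526316   4.83477596 -16.75345103 116.21351953   1.64387824
  59.11325085 -87.15331602]
```

```bash
python3 - <<'E'
from h import *
snap('wrist','w1.png'); print(pp('wrist','tube_center'))
E
```

```text
[]
```

View pics/w1.png

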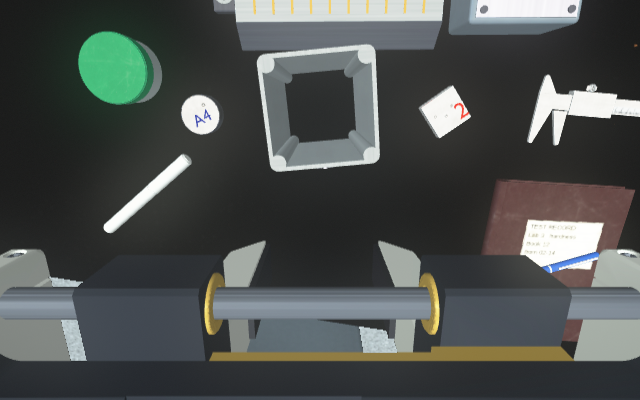

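The wrist picture shows the tube's top with corners (258,58), (375,46), (380,160) and (274,169). It is turned about 6 to 7° CCW against the plate and centred on the fingers laterally (x≈325). A two-finger push will square it, so I tilt the tool forward now.

```bash
python3 -m inch '[[50,-0.5,0,0,0,1,0],[50,0,0,0,0,1,0],[50,0,0,0,0,1,0],[50,0,0,0,0,1,0],[50,0,0,0,0,1,0],[50,0,0,0,0,1,0],[50,0,0,0,0,1,0],[50,0,0,0,0,1,0],[50,0,0,0,0,0,0]]'; python3 -c "
from h import *
s=bot.read_state();print(s['joint_positions'])"
```

```text
time_s: 3.58
tool_pos: [436.0, 19.9, 255.0]
tool_rot: [[0.852, 0.191, 0.487], [0.156, -0.981, 0.112], [0.499, -0.019, -0.866]]
contact_force: [0.5, -0.5, -0.0]
finger_gap: 50.3
gripper_force: 0.0
[ 37.85276027 -16.19464645 -32.32963758 138.30160137 -35.09986764
  30.75224931 -48.29135338]
```

```bash
python3 -m inch '[[40,-0.5,0,0.866,0,0,0],[40,-0.5,0,0.866,0,0,0],[40,-0.5,0,0.866,0,0,0],[40,-0.5,0,0.866,0,0,0],[40,-0.5,0,0.866,0,0,0],[40,-0.5,0,0.866,0,0,0],[40,-0.5,0,0.866,0,0,0],[40,-0.5,0,0.866,0,0,0],[40,-0.5,0,0.866,0,0,0],[40,0,0,0,0,0,0]]'; python3 -c "
from h import *
s=bot.read_state();print(s['joint_positions'])"
```

```text
time_s: 4.42
tool_pos: [456.4, 24.8, 174.8]
tool_rot: [[0.872, 0.203, 0.445], [0.171, -0.979, 0.111], [0.459, -0.021, -0.888]]
contact_force: [-0.1, -0.1, -0.3]
finger_gap: 40.1
gripper_force: 0.0
[ 97.37182898 -17.51490565 -87.67540889 138.84009629 -64.07470295
  29.59079454 -18.62411846]
```

The arm can't tilt that far so close in. I go back upright and slide the tube another way: grip its near wall from above, lift it a few mm and carry it to the lip.

```bash
python3 -m inch '[[40,0.5,0,-0.88,0,0,0],[40,0.5,0,-0.88,0,0,0],[40,0.5,0,-0.88,0,0,0],[40,0.5,0,-0.88,0,-1,0],[40,0.3,0,-0.6,0,-1,0],[40,0,0,0,0,-1,0],[40,0,0,0,0,-1,0],[40,0,0,0,0,-1,0],[40,0,0,0,0,-0.4,0],[40,0,0,0,0,0,0],[40,0,0,0,0,0,0]]'; python3 -c "
from h import *
s=bot.read_state();print(s['joint_positions'])"
```

```text
time_s: 5.33
tool_pos: [433.5, 25.0, 282.3]
tool_rot: [[0.977, 0.207, 0.052], [0.206, -0.978, 0.028], [0.057, -0.016, -0.998]]
contact_force: [-0.3, -0.2, -0.2]
finger_gap: 40.1
gripper_force: 0.0
[ 96.84447553 -17.50877174 -87.74726301 115.30506395 -21.77952698
  64.25725853 -59.90720243]
```

```bash
python3 - <<'E'
from h import *
i=bot.camera_info('wrist');H=np.array(i['hand_eye']);R=np.array([[0.983,0.182,0.001],[0.182,-0.983,0],[0.001,0,-1]]);t=np.array([441.8,19.7,245.1])
c=R@H[:3,3]+t
def px(u,v,z):
    d=R@H[:3,:3]@[(u-i['cx'])/i['fx'],(v-i['cy'])/i['fy'],1]; return c+d*(z-c[2])/d[2]
Q=np.array([px(*p,150) for p in [(258,58),(375,46),(380,160),(274,169)]]);print(Q.round(1),Q.mean(0),[np.linalg.norm(Q[k]-Q[k-1]).round(1) for k in range(4)])
d=Q[3]-Q[2];print('yaw',np.degrees(np.arctan2(-d[0],d[1])), 'lip',px(243,47,28),px(437,50,28))
E
python3 -m inch '[[50,1,0.3,0,0,-0.65,-1],[50,1,0.3,0,0,0,-1],[50,0,0,0,0,0,-1],[50,0,0,0,0,0,-1],[50,0,0,0,0,0,-1],[50,0,0,0,0,0,-1],[50,0,0,0,0,0,-1],[50,0,0,0,0,0,-1],[50,0,0,0,0,0,-1],[50,0,0,0,0,0,-1],[50,0,0,0,0,0,-1],[50,0,0,0,0,0,-1],[50,0,0,0,0,0,-1],[50,0,0,0,0,0,-1],[50,0,0,0,0,0,-1],[50,0,0,0,0,0,-1],[50,0,0,0,0,0,-1],[50,0,0,0,0,0,-1],[50,0,0,0,0,0,-1],[50,0,0,0,0,0,0]]'; python3 -c "
from h import *
s=bot.read_state();print(s['joint_positions'])"
```

```text
[[536.6  80.  150. ]
 [558.1   4.3 150. ]
 [484.2 -16.4 150. ]
 [463.6  58.5 150. ]] [510.63674849  31.60382943 150.        ] [np.float64(76.1), np.float64(78.7), np.float64(76.8), np.float64(77.8)]
yaw 15.35531976707117 lip [552.86697168 118.23595423  28.        ] [585.04493706 -70.90740617  28.        ]
time_s: 7.0
tool_pos: [436.4, 21.8, 301.8]
tool_rot: [[-0.294, 0.955, 0.032], [0.956, 0.294, 0.016], [0.006, 0.036, -0.999]]
contact_force: [0.1, -0.2, -0.0]
finger_gap: 49.6
gripper_force: 0.0
[ 97.35082174 -17.41843557 -87.83112727 112.53061227 -20.17485761
  67.68667454  34.10418896]
```

```bash
python3 -m inch '[[50,0,1,0,0,0,0],[50,0,1,0,0,0,0],[50,0,0,0,0,0,0]]'; python3 -c "
from h import *
s=bot.read_state();print(s['joint_positions'])"
```

```text
time_s: 7.25
tool_pos: [452.8, 32.6, 316.6]
tool_rot: [[-0.289, 0.956, 0.059], [0.957, 0.288, 0.017], [-0.001, 0.062, -0.998]]
contact_force: [-0.1, 0.3, 0.4]
finger_gap: 49.9
gripper_force: 0.0
[ 96.6721112  -17.53381778 -87.96161448 110.51484661 -20.54042566
  68.07142059  32.49908112]
```

```bash
python3 -m inch '[[50,-0.3,0.95,0,0,0,0],[50,-0.3,0.95,0,0,0,0],[50,-0.3,0.95,0,0,0,0],[50,-0.3,0.95,0,0,0,0],[50,-0.3,0.95,0,0,0,0],[50,-0.3,0.95,0,0,0,0],[50,-0.3,0.95,0,0,0,0],[50,0,0,0,0,0,0]]'; python3 -c "
from h import *
s=bot.read_state();print(s['joint_positions'])"
```

```text
time_s: 7.92
tool_pos: [500.6, 23.8, 364.4]
tool_rot: [[-0.285, 0.948, 0.143], [0.958, 0.285, 0.02], [-0.022, 0.143, -0.99]]
contact_force: [0.1, 1.0, -0.0]
finger_gap: 50.0
gripper_force: 0.0
[ 99.37306366 -17.51660872 -87.92611397 104.56588409 -21.57062405
  69.18391213  33.49817735]
```

The redundant elbow has swung to the side and is stuck at its limits. I pull the tool back towards the base so that the elbow has to swing back.

```bash
python3 -m inch '[[50,0.3,-0.95,0,0.5,0,0],[50,0.3,-0.95,0,0.5,0,0],[50,0.3,-0.95,0,0.5,0,0],[50,0.3,-0.95,0.5,0,0,0],[50,0.3,-0.95,0.5,0,0,0],[50,0.3,-0.95,0.5,0,0,0],[50,0.3,-0.95,0.5,0,0,0],[50,0.3,-0.95,0.5,0,0,0],[50,0.3,-0.95,0.5,0,0,0],[50,0,0,0,0,0,0]]'; python3 -c "
from h import *
s=bot.read_state();print(s['joint_positions'])"
```

```text
time_s: 8.75
tool_pos: [320.5, 28.5, 295.0]
tool_rot: [[-0.292, 0.956, 0.009], [0.956, 0.292, -0.016], [-0.018, 0.004, -1.0]]
contact_force: [-0.7, 0.1, -0.7]
finger_gap: 50.1
gripper_force: 0.0
[ 45.58586097 -17.53352317 -45.01470457 124.62292607 -12.31234224
  67.87213624  23.5116385 ]
```

That works. A bit more, then forward again.

```bash
python3 -m inch '[[50,0.3,-0.95,0,0,0,0],[50,0.3,-0.95,0,0,0,0],[50,0,0,0,0,0,0]]'; python3 -c "
from h import *
s=bot.read_state();print(s['joint_positions'])";  python3 -m inch '[[50,-0.3,0.95,0,0,0,0],[50,-0.3,0.95,0,0,0,0],[50,-0.3,0.95,0,0,0,0],[50,-0.3,0.95,0,0,0,0],[50,-0.3,0.95,0,0,0,0],[50,-0.3,0.95,0,0,0,0],[50,-0.3,0.95,0,0,0,0],[50,0,0,0,0,0,0]]'; python3 -c "
from h import *
s=bot.read_state();print(s['joint_positions'])"
```

```text
time_s: 9.0
tool_pos: [306.1, 28.4, 299.2]
tool_rot: [[-0.29, 0.957, 0.019], [0.957, 0.29, -0.019], [-0.024, 0.012, -1.0]]
contact_force: [-0.8, 0.9, 0.0]
finger_gap: 50.3
gripper_force: 0.0
[ 28.79430186 -17.53946932 -31.81863072 126.19095634  -8.63209065
  68.02041364  18.15654462]
time_s: 9.67
tool_pos: [450.3, 23.1, 302.5]
tool_rot: [[-0.282, 0.959, 0.022], [0.959, 0.282, -0.016], [-0.022, 0.017, -1.0]]
contact_force: [0.7, -0.5, 0.6]
finger_gap: 50.3
gripper_force: 0.0
[ 30.18178697   2.6645759  -38.21394322 111.09460538   3.00694796
  65.7212106    7.17035312]
```

```bash
python3 -m inch '[[50,-0.2,0.56,0,0.2,0.24,0],[50,-0.2,0.56,0,0,0,0],[50,0,0,1,0,0,0],[50,0,0,1,0,0,0],[50,0,0,1,0,0,0],[50,0,0,1,0,0,0],[50,0,0,1,0,0,0],[50,0,0,1,0,0,0],[50,0,0,0,0,0,0],[50,0,0,0,0,0,0]]';python3 - <<'E'
from h import *
s=bot.read_state();print(s['joint_positions'])
snap('wrist','w2.png')
i=bot.camera_info('wrist');H=np.array(i['hand_eye']);R=np.array(s['tool_rot']);t=s['tool_pos']
# project fingertip centre & tip points
P=np.array([[0,0,0],[0,25,0],[0,-25,0.]]);q=(P-H[:3,3])@H[:3,:3];print(np.c_[i['fx']*q[:,0]/q[:,2]+i['cx'],i['fy']*q[:,1]/q[:,2]+i['cy']])
E
```

```text
time_s: 10.5
tool_pos: [469.0, 21.6, 181.9]
tool_rot: [[-0.283, 0.959, -0.005], [0.959, 0.283, -0.003], [-0.001, -0.006, -1.0]]
contact_force: [0.0, 0.2, -0.2]
finger_gap: 50.3
gripper_force: 0.0
[ 26.3934334   15.10477026 -36.90069529 115.97655487  11.48952995
  52.74028635  -0.18397568]
[[320.07754744 259.25467708]
 [370.48501961 259.2612157 ]
 [269.69016709 259.24814107]]
```

View pics/w2.png

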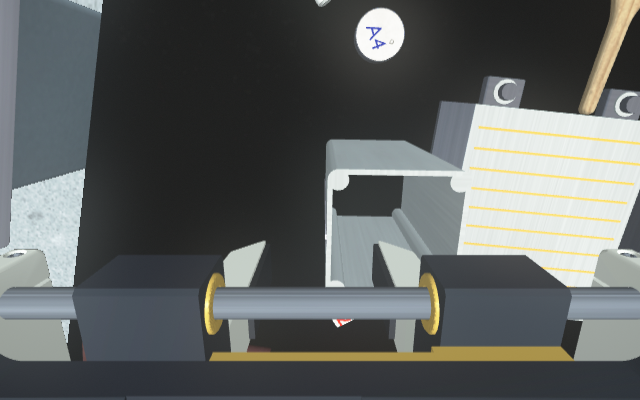

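The near wall runs vertically at u≈328, v 172 to 288, so it lies between the fingers, about 4 mm forward of their centre, and it is parallel to the pads. I descend and grip.

```bash
python3 -m inch '[[50,0.15,0.22,0,0,0,0],[50,0,0,1,0,0,0],[50,0,0,1,0,0,0],[50,0,0,1,0,0,0],[50,0,0,0.5,0,0,0],[50,0,0,0,0,0,0],[0,0,0,0,0,0,0],[0,0,0,0,0,0,0],[0,0,0,0,0,0,0],[0,0,0,0,0,0,0],[0,0,0,0,0,0,0],[0,0,0,0,0,0,0]]' 55
```

```text
time_s: 11.55
tool_pos: [472.8, 26.0, 112.4]
tool_rot: [[-0.285, 0.959, -0.003], [0.959, 0.285, -0.005], [-0.004, -0.004, -1.0]]
contact_force: [-0.1, 0.2, -0.7]
finger_gap: 14.6
gripper_force: 0.0
```

```bash
python3 -m inch '[[0,0,0,0,0,0,0],[0,0,0,0,0,0,0],[0,0,0,0,0,0,0],[0,0,0,0,0,0,0],[0,0,0,0,0,0,0]]' 55;  python3 -m inch '[[0,0,0,-0.1,0,0,0],[0,0,0,-0.1,0,0,0],[0,0,0,0,0,0,0],[0,0,0,0,0,0,0]]' 55
```

```text
time_s: 11.97
tool_pos: [472.6, 25.6, 112.1]
tool_rot: [[-0.284, 0.959, -0.004], [0.959, 0.284, -0.006], [-0.004, -0.005, -1.0]]
contact_force: [-2.0, -3.1, 3.2]
finger_gap: 2.9
gripper_force: 55.0
time_s: 12.3
tool_pos: [471.3, 26.4, 115.2]
tool_rot: [[-0.285, 0.958, -0.006], [0.958, 0.285, -0.005], [-0.003, -0.007, -1.0]]
contact_force: [-0.5, -0.3, -9.7]
finger_gap: 2.6
gripper_force: 55.0
```

Wall gripped and the tube lifted (9.7 N). Now I square it to the plate and go forward to the lip.

```bash
python3 -m inch '[[0,0,0,0,0,0,0.6],[0,0,0,0,0,0,0.55],[0,0,0.35,0,0,0,0],[0,0,0.35,0,0,0,0],[0,0,0,0,0,0,0],[0,0,0,0,0,0,0]]' 55; python3 -m inch '[[0,0,0.08,0,0,0,0],[0,0,0.08,0,0,0,0],[0,0,0,0,0,0,0]]'; python3 -m inch '[[0,0,0.08,0,0,0,0],[0,0,0,0,0,0,0]]'
```

```text
time_s: 12.8
tool_pos: [487.1, 29.3, 115.9]
tool_rot: [[-0.189, 0.982, -0.003], [0.982, 0.189, -0.004], [-0.004, -0.004, -1.0]]
contact_force: [-0.2, 0.0, -9.2]
finger_gap: 2.7
gripper_force: 55.0
time_s: 13.05
tool_pos: [489.7, 29.4, 115.9]
tool_rot: [[-0.188, 0.982, -0.003], [0.982, 0.188, -0.005], [-0.004, -0.004, -1.0]]
contact_force: [0.3, -0.2, -9.2]
finger_gap: 2.7
gripper_force: 55.0
time_s: 13.22
tool_pos: [490.6, 29.5, 115.7]
tool_rot: [[-0.187, 0.982, -0.005], [0.982, 0.187, -0.005], [-0.004, -0.006, -1.0]]
contact_force: [0.2, 0.4, -9.7]
finger_gap: 2.8
gripper_force: 55.0
```

```bash
for i in 1; do python3 -m inch '[[0,0,0.08,0,0,0,0],[0,0,0,0,0,0,0]]'|grep -E "pos|contact"; python3 -m inch '[[0,0,0.08,0,0,0,0],[0,0,0,0,0,0,0]]'|grep -E "pos|contact";python3 -m inch '[[0,0,0.08,0,0,0,0],[0,0,0,0,0,0,0]]'|grep -E "pos|contact"; done
```

```text
tool_pos: [491.1, 29.6, 115.4]
contact_force: [-4.4, 0.4, -7.8]
tool_pos: [491.6, 29.7, 115.1]
contact_force: [-6.1, -0.7, -6.8]
tool_pos: [492.1, 29.7, 114.8]
contact_force: [-8.6, -0.8, -5.2]
```

Contact with the lip (−4 to −9 N). I set the tube down and release it, then rise, back off and turn for a two-finger push.

```bash
python3 -m inch '[[0,0,0,0.1,0,0,0],[0,0,0,0.1,0,0,0],[0,0,0,0,0,0,0],[30,0,0,0,0,0,0],[30,0,0,0,0,0,0],[30,0,0,0,0,0,0],[30,0,0,0,0,0,0],[30,0,0,0,0,0,0]]' |grep -E "pos|contact|gap"; python3 -m inch '[[30,0,0,-1,0,0,0],[30,0,0,-1,0,0,0],[30,0,0,-1,0,0,1],[30,0,0,-0.5,0,0,1],[30,0,-1,0,0,0,1],[30,0,-1,0,0,0,1],[40,0,-1,0,0,0,1],[40,0,0,0,0,0,1],[40,0,0,0,0,0,1],[40,0,0,0,0,0,1],[40,0,0,0,0,0,1],[40,0,0,0,0,0,1],[40,0,0,0,0,0,1],[40,0,0,0,0,0,1],[40,0,0,0,0,0,1],[40,0,0,0,0,0,1],[40,0,0,0,0,0,1],[40,0,0,0,0,0,1],[40,0,0,0,0,0,1],[40,0,0,0,0,0,1]]'; python3 - <<'E'
from h import *
print(bot.read_state()['joint_positions'])
for c in('scene','side'):
    bot.read_camera(c);print([ (t,pp(c,t)) for t in ('tube_center','tube','chuck_lip')])
snap('wrist','w3.png')
E
```

```text
tool_pos: [497.9, 31.0, 112.9]
contact_force: [0.8, -1.1, -0.0]
finger_gap: 28.9
time_s: 16.05
tool_pos: [437.8, 35.7, 182.8]
tool_rot: [[0.983, 0.183, -0.001], [0.183, -0.983, -0.005], [-0.002, 0.005, -1.0]]
contact_force: [-0.1, 0.3, -0.9]
finger_gap: 40.6
gripper_force: 0.0
[ 13.54000701   9.87472786 -23.90448892 120.2571679    5.47303904
  50.91531105 -92.93894776]
[('tube_center', [(0.93, [528.5, 33.5, 74.6])]), ('tube', [(0.69, [529.4, 32.5, 3.2])]), ('chuck_lip', [(0.66, [569.4, 27.0, 1.7])])]
[('tube_center', [(0.59, [524.3, 30.7, 72.9])]), ('tube', [(0.56, [531.1, 27.9, 2.2])]), ('chuck_lip', [(0.62, [526.2, -98.3, 1.8])])]
```

View pics/w3.png

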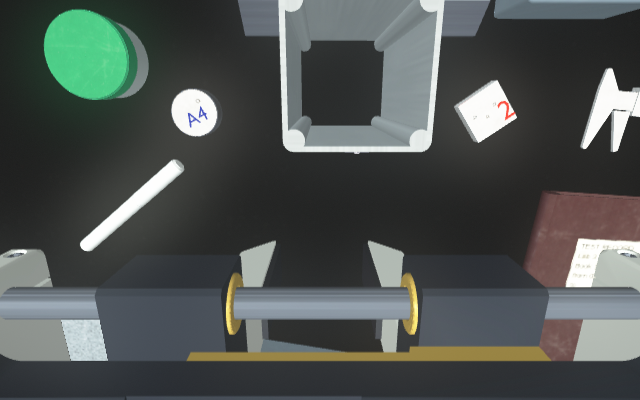

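The tube stands square at the lip: its near edge is level at v=151, u 283 to 433, about 20 mm right of the tool. I line up and lower to 125 mm, then tip it.

```bash
python3 -m inch '[[40,0,1,1,0,0,0],[40,0,0,1,0,0,0],[40,0,0,0.9,0,0,0],[40,0.8,0,0,0,0,0],[40,0.6,0,0,0,0,0],[40,0.25,0,0,0,0,0],[40,0.25,0,0,0,0,0],[40,0.25,0,0,0,0,0],[40,0.25,0,0,0,0,0]]';python3 -m inch '[[40,0.3,0,0,0,0,0],[40,0.3,0,0,0,0,0],[40,0.3,0,0,0,0,0],[40,0.3,0,0,0,0,0],[40,0.3,0,0,0,0,0],[40,0.3,0,0,0,0,0],[40,0.3,0,0,0,0,0]]'; python3 - <<'E'
from h import *
snap('scene','s4.png')
E
```

```text
time_s: 17.25
tool_pos: [484.9, 23.9, 123.6]
tool_rot: [[0.982, 0.187, -0.008], [0.187, -0.982, -0.006], [-0.009, 0.005, -1.0]]
contact_force: [-6.1, -0.5, 4.2]
finger_gap: 39.7
gripper_force: 2.9
time_s: 17.83
tool_pos: [529.6, 32.5, 124.0]
tool_rot: [[0.982, 0.187, -0.002], [0.187, -0.982, -0.005], [-0.003, 0.004, -1.0]]
contact_force: [-1.0, -0.1, 0.6]
finger_gap: 40.1
gripper_force: 0.5
```

View pics/s4.png

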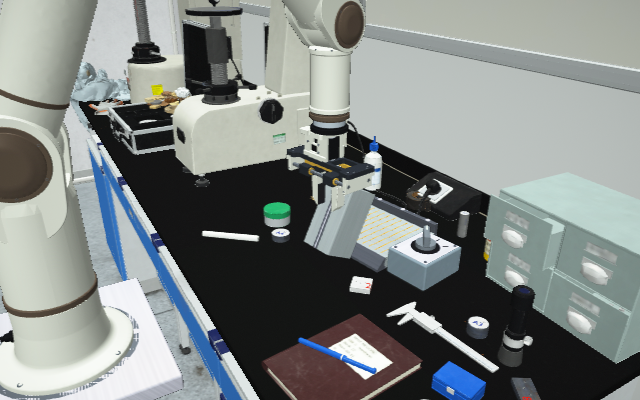

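The tube leans about 30° over the nosing with its foot at the lip, around (325,245), and both fingers are on it. I keep pushing.

```bash
python3 -m inch '[[40,0.3,0,0,0,0,0],[40,0.3,0,0,0,0,0],[40,0.3,0,0,0,0,0],[40,0.3,0,0,0,0,0],[40,0.3,0,0,0,0,0],[40,0.3,0,0,0,0,0],[40,0.3,0,0,0,0,0],[40,0.3,0,0,0,0,0],[40,0.3,0,0,0,0,0],[40,0.3,0,0,0,0,0],[40,0,0,0,0,0,0],[40,0,0,0,0,0,0],[40,0,0,0,0,0,0]]'; python3 - <<'E'
from h import *
for c in('scene','side'):
    bot.read_camera(c);p=pp(c,'tube_center');print(p,[tochuck(q[1]).round(1) for q in p])
E
```

```text
time_s: 18.97
tool_pos: [586.8, 43.4, 123.3]
tool_rot: [[0.982, 0.187, -0.004], [0.187, -0.982, -0.005], [-0.005, 0.004, -1.0]]
contact_force: [-0.8, -0.4, -0.2]
finger_gap: 40.1
gripper_force: 0.0
[(0.95, [610.4, 51.5, 67.9]), (0.24, [673.6, -121.5, 90.4])] [array([-56.3,  17.9,  67.9]), array([ -26.3, -163.9,   90.4])]
[(0.67, [606.3, 47.3, 68.0]), (0.27, [567.7, 22.7, 2.4])] [array([-61.1,  14.5,  68. ]), array([-103.6,   -2.5,    2.4])]
```

The tube lies on the plate: centre at x≈−58, y≈16, z 68. I back off, open to 62 mm and lower behind its end, then push it home on the side walls.

```bash
python3 -m inch '[[62,-1,0,0,0,0,0],[62,-1,0,0,0,0,0],[62,-1,0,0,0,0,0],[62,-1,0,0,0,0,0],[62,0,-0.1,1,0,0,0],[62,0,0,1,0,0,0],[62,0,0,1,0,0,0],[62,0,0,0.5,0,0,0],[62,0,0,0,0,0,0]]';  python3 -m inch '[[62,0.3,0,0,0,0,0],[62,0.3,0,0,0,0,0],[62,0.3,0,0,0,0,0],[62,0.3,0,0,0,0,0],[62,0.3,0,0,0,0,0],[62,0.3,0,0,0,0,0],[62,0.3,0,0,0,0,0],[62,0.3,0,0,0,0,0],[62,0.3,0,0,0,0,0],[62,0,0,0,0,0,0]]';python3 - <<'E'
from h import *
print(tochuck(bot.read_state()['tool_pos']))
for c in('scene','side'):
    bot.read_camera(c);p=pp(c,'tube_center');print(p,[tochuck(q[1]).round(1) for q in p])
E
```

```text
time_s: 19.92
tool_pos: [506.0, 29.8, 51.9]
tool_rot: [[0.982, 0.187, -0.008], [0.187, -0.982, -0.005], [-0.009, 0.004, -1.0]]
contact_force: [-0.3, -0.3, -0.6]
finger_gap: 61.8
gripper_force: 0.0
time_s: 20.75
tool_pos: [561.7, 40.2, 54.3]
tool_rot: [[0.982, 0.187, -0.004], [0.187, -0.982, -0.006], [-0.005, 0.005, -1.0]]
contact_force: [-2.7, -0.6, 1.0]
finger_gap: 61.7
gripper_force: 1.4
[-106.24979345   15.76119289   54.27023185]
[(0.69, [648.5, 56.4, 68.9]), (0.59, [570.2, 40.6, 66.6])] [array([-17.9,  15.6,  68.9]), array([-97.8,  14.6,  66.6])]
[(0.7, [376.5, 215.4, -1.6]), (0.61, [648.1, 55.1, 70.6])] [array([-255.7,  222.3,   -1.6]), array([-18.5,  14.4,  70.6])]
```

```bash
python3 -m inch '[[62,0.3,0,0,0,0,0],[62,0.3,0,0,0,0,0],[62,0.3,0,0,0,0,0],[62,0.3,0,0,0,0,0],[62,0,0,0,0,0,0]]' |grep -E "pos|contact"; python3 -m inch '[[62,0.1,0,0,0,0,0],[62,0.1,0,0,0,0,0],[62,0,0,0,0,0,0]]'|grep -E "pos|contact";python3 -m inch '[[62,0.1,0,0,0,0,0],[62,0,0,0,0,0,0]]'|grep -E "pos|contact"
```

```text
tool_pos: [584.6, 44.6, 53.5]
contact_force: [-2.6, -1.1, 2.7]
tool_pos: [587.2, 45.2, 53.2]
contact_force: [-5.5, -1.3, 2.6]
tool_pos: [589.0, 45.5, 53.1]
contact_force: [-6.3, -1.1, 2.7]
```

```bash
for i in 1; do python3 -m inch '[[62,0.1,0,0,0,0,0],[62,0.1,0,0,0,0,0],[62,0,0,0,0,0,0]]'|grep -E "pos|contact"; python3 -m inch '[[62,0.1,0,0,0,0,0],[62,0.1,0,0,0,0,0],[62,0,0,0,0,0,0]]'|grep -E "pos|contact"; done
```

```text
tool_pos: [592.6, 46.2, 53.1]
contact_force: [-6.2, -1.3, 4.5]
tool_pos: [592.3, 46.1, 52.6]
contact_force: [-17.4, -3.4, 12.7]
```

The tube is against the rail (tool x −75 puts its centre at 9.5 mm). I retreat and go over the selector, turned to its bar.

```bash
python3 -m inch '[[62,-0.6,0,0,0,0,0],[62,-0.6,0,-0.5,0,0,0],[62,0,0,-1,0,0,0],[62,0,0,-1,0,0,0],[62,0,0,-1,0,0,0],[62,0,0,-1,0,0,0],[62,0,0,-1,0,0,0],[62,0,0,-0.5,0,0,0]]' >/dev/null; python3 -m inch '[[50,0.38,1,0,0,0,0],[50,0.38,1,0,0,0,0],[50,0.38,1,0,0,0,0],[50,0.38,1,0,0,0,0],[50,0.38,1,0,0,0,0],[50,0.38,1,0,0,0,0],[50,0.38,1,0,0,0,0],[50,0.38,1,0,0,0,0],[50,0.4,0.9,0,0,0,0],[50,0,0,0,0,0,-1],[50,0,0,0,0,0,-1],[50,0,0,0,0,0,-1],[50,0,0,0,0,0,-1],[50,0,0,0,0,0,-1],[50,0,0,0,0,0,-1],[50,0,0,0,0,0,-1],[50,0,0,0,0,0,-1],[50,0,0,0,0,0,0]]'; python3 - <<'E'
from h import *
print(bot.read_state()['joint_positions'])
for c in('scene','side'):
    bot.read_camera(c);p=pp(c,'tube_center');print(p,[tochuck(q[1]).round(1) for q in p],pp(c,'selector_grip'))
snap('wrist','w5.png');print(pp('wrist','selector_grip'),pp('wrist','tube_center'))
E
```

```text
time_s: 24.45
tool_pos: [676.3, -118.6, 173.4]
tool_rot: [[0.63, 0.777, -0.003], [0.777, -0.63, -0.005], [-0.006, 0.0, -1.0]]
contact_force: [-0.4, -0.0, 0.2]
finger_gap: 50.1
gripper_force: 0.0
[ 25.41742059  35.8868232  -26.69468791  85.52222105  17.52260081
  62.89658669 -44.01394397]
[(0.59, [677.3, 64.6, 69.3]), (0.46, [753.3, 61.7, 30.6])] [array([11.9, 18.3, 69.3]), array([86. ,  1.3, 30.6])] [(0.59, [672.8, -120.7, 90.7])]
[(0.56, [675.8, 60.2, 70.4])] [array([ 9.6, 14.3, 70.4])] [(0.57, [669.7, -122.7, 86.6])]
[(0.9, [673.2, -119.0, 88.8])] [(0.67, [606.2, 47.5, 69.0])]
```

View pics/w5.png

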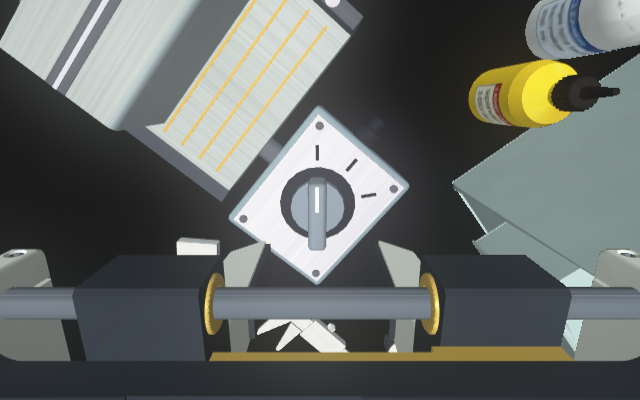

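The selector bar is upright in the image at u≈317, v 180 to 250, and lined up with the tool. I check that the tube is square by back-projecting the weld line and a brass line.

```bash
python3 - <<'E'
from h import *
s=bot.read_state();im=cv2.imread('pics/w5.png')
i=bot.camera_info('wrist');H=np.array(i['hand_eye']);R=np.array(s['tool_rot']);t=np.array(s['tool_pos']);c=R@H[:3,3]+t
def px(u,v,z):
    d=R@H[:3,:3]@[(u-i['cx'])/i['fx'],(v-i['cy'])/i['fy'],1]; return c+d*(z-c[2])/d[2]
g=cv2.cvtColor(im,cv2.COLOR_BGR2GRAY).astype(int)
W=[(u,v) for v in range(4,82,3) for u in [max(range(35,125),key=lambda u:g[v,u]+0 if g[v,max(u-9,0)]<120 and g[v,u+9]<120 else -1)]]
P=np.array([px(u,v,108) for u,v in W]);print(W[::6])
f=cv2.fitLine(P[:,:2].astype(np.float32),cv2.DIST_HUBER,0,.01,.01).ravel();print('weld yaw',np.degrees(np.arctan(f[1]/f[0])))
y=(im[...,2].astype(int)-im[...,0]>60);y[:,:120]=0;y[:,345:]=0;y[180:]=0
n,l,st,_=cv2.connectedComponentsWithStats(y.astype(np.uint8))
for k in range(1,n):
    if st[k,4]>60:
        q=np.argwhere(l==k);Q=np.array([px(u,v,28) for v,u in q]);f=cv2.fitLine(Q[:,:2].astype(np.float32),cv2.DIST_HUBER,0,.01,.01).ravel();print('brass',st[k,4],np.degrees(np.arctan(f[1]/f[0])))
E
python3 -m inch '[[50,-0.15,-0.07,1,0,0,0],[50,0,0,1,0,0,0],[50,0,0,1,0,0,0],[50,0,0,1,0,0,0],[50,0,0,0.65,0,0,0],[0,0,0,0,0,0,0],[0,0,0,0,0,0,0],[0,0,0,0,0,0,0],[0,0,0,0,0,0,0],[0,0,0,0,0,0,0],[0,0,0,0,0,0,0],[0,0,0,0,0,0,0],[0,0,0,0,0,0,0]]' 25
```

```text
[(35, 4), (35, 22), (35, 40), (35, 58), (60, 76)]
weld yaw 37.396103
brass 475 10.797186
brass 515 10.802305
brass 523 10.811121
brass 504 10.812082
time_s: 25.98
tool_pos: [671.8, -118.9, 82.0]
tool_rot: [[0.632, 0.775, -0.006], [0.775, -0.632, -0.004], [-0.007, -0.002, -1.0]]
contact_force: [-6.0, 3.3, 5.6]
finger_gap: 12.6
gripper_force: 25.0
```

```bash
python3 - <<'E'
from h import *
im=cv2.imread('pics/w5.png')
i=bot.camera_info('wrist');H=np.array(i['hand_eye']);R=np.array([[0.63,0.777,-0.003],[0.777,-0.63,-0.005],[-0.006,0,-1]]);t=np.array([676.3,-118.6,173.4]);c=R@H[:3,3]+t
def px(u,v,z):
    d=R@H[:3,:3]@[(u-i['cx'])/i['fx'],(v-i['cy'])/i['fy'],1]; return c+d*(z-c[2])/d[2]
g=cv2.cvtColor(im,cv2.COLOR_BGR2GRAY).astype(int)
W=[]
for v in range(6,80,4):
    u0=108-v*58/88; u=max(range(int(u0-10),int(u0+11)),key=lambda u:g[v,u]-(g[v,u-4]+g[v,u+4])/2); W.append((u,v))
P=np.array([px(u,v,108) for u,v in W]);print(W)
f=cv2.fitLine(P[:,:2].astype(np.float32),cv2.DIST_HUBER,0,.01,.01).ravel();print('weld yaw',np.degrees(np.arctan(f[1]/f[0])),tochuck(P[0]))
E
```

```text
[(102, 6), (99, 10), (97, 14), (95, 18), (92, 22), (90, 26), (87, 30), (85, 34), (83, 38), (80, 42), (78, 46), (76, 50), (73, 54), (71, 58), (69, 62), (66, 66), (64, 70), (62, 74), (59, 78)]
weld yaw 10.770249 [ -5.94883733  15.63145282 108.        ]
```

The weld line yaw is 10.77° and the brass lines 10.81°, so the tube is square. I turn the selector to off and dwell.

```bash
python3 -m inch '[[0,0,0,0,0,0,0.8],[0,0,0,0,0,0,0.8],[0,0,0,0,0,0,0.8],[0,0,0,0,0,0,0.8],[0,0,0,0,0,0,0.8],[0,0,0,0,0,0,0.8],[0,0,0,0,0,0,0.8],[0,0,0,0,0,0,0.8],[0,0,0,0,0,0,0.8],[0,0,0,0,0,0,0.8],[0,0,0,0,0,0,0],[0,0,0,0,0,0,0]]'; python3 -c "
from h import *
print(bot.read_state()['joint_positions'])
snap('wrist','w6.png');im=cv2.imread('pics/w6.png');cv2.imwrite('pics/w6.png',im[60:340,150:500])"
```

```text
time_s: 26.98
tool_pos: [672.0, -119.2, 82.0]
tool_rot: [[0.982, 0.189, -0.005], [0.189, -0.982, -0.004], [-0.006, 0.003, -1.0]]
contact_force: [-5.0, 2.3, 7.0]
finger_gap: 12.9
gripper_force: 25.0
[ 18.24056264  39.76267323 -15.47605987  89.58300511  12.75201784
  52.65388726 -80.74010002]
```

View pics/w6.png

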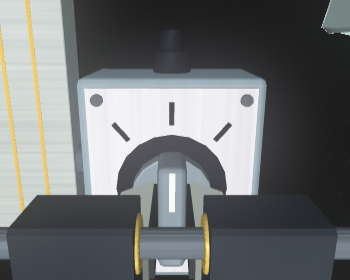

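The pointer at (171,190) in the crop points straight at the middle mark at (171,113), so the selector is at off. I dwell 1.3 s more, then turn to hold.

```bash
python3 -m inch '[[0,0,0,0,0,0,0],[0,0,0,0,0,0,0],[0,0,0,0,0,0,0],[0,0,0,0,0,0,0],[0,0,0,0,0,0,0],[0,0,0,0,0,0,0],[0,0,0,0,0,0,0],[0,0,0,0,0,0,0],[0,0,0,0,0,0,0],[0,0,0,0,0,0,0],[0,0,0,0,0,0,0],[0,0,0,0,0,0,0],[0,0,0,0,0,0,0],[0,0,0,0,0,0,0],[0,0,0,0,0,0,0],[0,0,0,0,0,0,0]]' >/dev/null;  python3 -m inch '[[0,0,0,0,0,0,0.8],[0,0,0,0,0,0,0.8],[0,0,0,0,0,0,0.8],[0,0,0,0,0,0,0.8],[0,0,0,0,0,0,0.8],[0,0,0,0,0,0,0.8],[0,0,0,0,0,0,0.8],[0,0,0,0,0,0,0.8],[0,0,0,0,0,0,0.8],[0,0,0,0,0,0,0.7],[0,0,0,0,0,0,0],[0,0,0,0,0,0,0],[0,0,0,0,0,0,0],[0,0,0,0,0,0,0]]'; python3 -c "
from h import *
s=bot.read_state();print(s['joint_positions'],s['wrist_torque'])"
```

```text
time_s: 29.53
tool_pos: [672.0, -119.7, 82.0]
tool_rot: [[0.878, -0.479, -0.005], [-0.479, -0.878, -0.004], [-0.003, 0.006, -1.0]]
contact_force: [-5.0, 1.5, 5.8]
finger_gap: 13.0
gripper_force: 25.0
[  11.91350423   38.95693069   -6.13586118   89.84280155    5.2660727
   51.74741717 -114.75263848] [ 0.66477833  1.33051627 -0.13617125]
```

The selector reads about 0.69 rad. I release it, rise and check.

```bash
python3 -m inch '[[40,0,0,0,0,0,0],[40,0,0,0,0,0,0],[40,0,0,0,0,0,0],[40,0,0,0,0,0,0],[40,0,0,0,0,0,0],[40,0,0,-0.5,0,0,0],[40,0,0,-1,0,0,0],[40,0,0,-1,0,0,0],[40,0,0,-1,0,0,0],[40,0,0,-1,0,0,0],[40,0,0,-1,0,0,0],[40,0,0,0,0,0,0],[40,0,0,0,0,0,0]]'; python3 - <<'E'
from h import *
for c in('scene','side'):
    bot.read_camera(c);p=pp(c,'tube_center');print([(q[0],tochuck(q[1]).round(1)) for q in p])
snap('wrist','w7.png')
E
```

```text
time_s: 30.62
tool_pos: [674.4, -120.0, 193.3]
tool_rot: [[0.877, -0.48, 0.0], [-0.48, -0.877, -0.006], [0.003, 0.005, -1.0]]
contact_force: [-0.1, 0.3, 0.1]
finger_gap: 39.6
gripper_force: 0.0
[(0.95, array([12.5, 18.7, 66.5])), (0.49, array([-258.9,  214.8,   -1.9]))]
[(0.91, array([10.3, 18.2, 69.7]))]
```

View pics/w7.png

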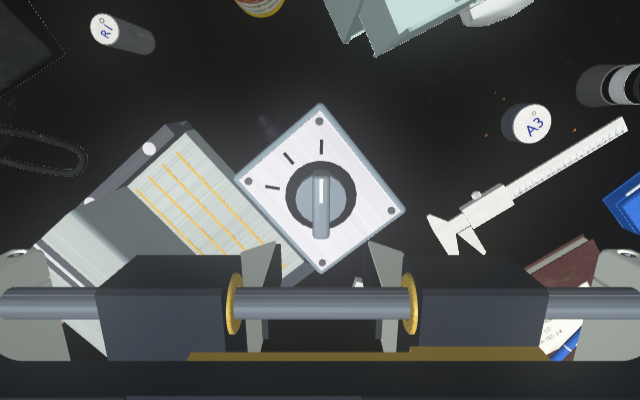

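The pointer at (320,190) points at the right-hand mark at (321,147), so the selector is at hold. The tube's end is at the rail around (60,240), and the gripper is clear.

```bash
python3 -c "
from workcell import bot
print(bot.sign_off())"
```

```text
the job is handed in; nothing more can be done
None
```

The job is handed in at about 31 s: the tube lies weld side up, square against the back rail, and the selector went from release to off, stayed there over 1.3 s, then went on to hold (about 0.69 rad); the verdict was not shown.

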